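# Load a tag blank and slide the press carriage home

### The job

Get the stamping press ready: lay the blue tag blank flat between the six brass pins on the press's sliding carriage, either way round, then slide the carriage along its rail fully home under the press head, until its front plate is up against the two rubber-tipped stops. The carriage skews and jams on its rail if it is pushed to one side, so push it in the middle and straight along. Leave the red blank, the steel block and the hand stamp where they lie.

Things in the scene. Friction and masses are not known exactly. Their poses are not given: they have to be found in the camera images.
- press: green bench stamping press, fixed. Origin on the bench straight below the ram. +x is the way the carriage slides home, z up. Base 495 long (x -315 to 180), 200 wide, 14 thick, with a T rail 60 wide along it (x -310 to 120), rail top 34 above the bench. Two end stops at y = +-90, 66 high, with rubber tips at x = -130. Column behind x = 115; hand lever on the -y side, to 410 high.
- die (a point): middle of the die's underside on the press, 100 above the bench, on the ram's axis; axes as the press's. Die holder within x +-45, y +-28; above it the press head spans x = -35 to 180, y +-44, from 225 to 300 high: keep the gripper clear of both.
- carriage: aluminium carriage on the T rail, 0.95 kg. Origin under its nest at the rail's top, 34 above the bench, +x the way home. Table 190 long (x -130 to 60), 110 wide, 8 thick. Cheeks 60 long below its front end grip the rail with 1.5 play each side. Slides with about 6 N; pushed over some 15 off its centre line it skews and jams. Starts out 145 to 170 to -x. Home: origin at x = 0, y = 0 of the press.
- nest (a point): centre of the nest, on the top face of the carriage's dark steel anvil (110 x 70), 12 above carriage's origin, 46 above the bench; axes as the carriage's. Six brass pins, 6 thick, 5 high, at x, y = (+-28, +-27) and (+-47, 0), leave the blank 4 play all round. At the middle of the long sides there is room for fingers between the pins.
- push_face (a point): middle of the outer face of the carriage's front plate, where a black rubber pad (50 wide) marks the place to push; axes as the carriage's, push along +x. Plate 200 wide, 12 thick, from 37 to 81 above the bench. This point is 142 from the nest towards -x, 59 above the bench. The rail (top 34 high) runs on below it. Home: at x = -142 of the press, the plate's back on the stops.
- blue_blank_mid (a point): centre of the blue anodised aluminium tag blank: loose flat plate 80 (x) x 40 (y) x 5 (z), 43 g, lying flat on the bench at the start; a small dark dot marks the hole near one end. In the nest its x axis lies along the carriage's x, either way.
- red_blank_mid (a point): centre of the red tag blank, of the same size; to be left alone. Blue and red may lie in each other's place.
- bench_block: plain steel block 65 x 65 x 25, lying to the right; leave alone. Origin at the centre of its underside.
- steel_stamp: dark steel hand stamp, 67 x 10 x 10, lying to the right; leave alone. Origin on its underside.
Things that resemble listed ones, but are neither listed nor needed, are in the scene too. Of the things like the part that bears blue_blank_mid, leave any that is green; of the rest the smaller one is meant.

How it is judged:
By the outcome, as a careful person would: the job done as asked, in the order asked, and still so for the second after the job is handed in, with the robot touching nothing.
It also fails if it takes over 58 s, if anything falls off the work surface, if the arm or the gripper's body presses on something with over 40 N, if the wrist force passes 120 N, or if a joint passes its speed limit or range.

### The arm

A 6-joint arm with a two-finger parallel gripper is mounted at the origin on the work surface. World frame = base frame: x ahead of the robot, y to its left, z up, the work surface at z = 0. Lengths are in m, angles in rad, forces in N, time in s.
With the tool pointing down it reaches from about 0.275 to 0.825 m from the base axis. Payload 4.9 kg.
Tool frame: the origin (TCP) lies midway between the tips of the shut fingers; the grasp point (between the pads) lies 19 mm behind it (grip_point_offset is the distance from the TCP to the grasp point, in m); z points along the fingers, y is the line along which they close (so a half turn about z gives the same grasp; the last joint's range is limited). The gripper opens to 85 mm and grips with 20 to 120 N. Pads are 22 mm wide; open, the fingers measure 114 mm over their backs; the gripper's body (76 mm by 85 mm) begins 54 mm behind the grasp point. The pads swing forward as they close: fully open they stand 13 mm farther back than shut.
Start: joints at [1.159, 0.326, -0.193, 1.052, 0, 1.437], TCP at [0.151, 0.529, 0.231] pointing down, gripper open.
Joint ranges: [-2.65, 2.65], [-0.97, 1.79], [-1.3, 1.35], [-1.93, 2.1], [-1.47, 1.37], [-3.14, 3.14]. Speed limits (rad/s): [2.57, 2.57, 3.14, 3.14, 3.14, 3.14].

### API

Orientations are given as a rotation vector (axis times angle).
In Python, from cell import * gives the robot as it stands. Calls block until the motion is done:
- movep(position, orientation): joint-space move of the TCP to a pose.
- move_l(position, velocity=0.15, rot=None, until_force=None): straight line of the TCP; rot=None keeps the orientation; velocity is the mean speed in m/s. With until_force (N) it stops when the force on the tool has changed by that much, and returns True; else False.
- set_joints(angles): joint-space move.
- let_go() and grab(newtons=None): open the fingers fully, or close them until they stop; newtons is the grip in N (None keeps the last).
- sleep(seconds).
- ik(position, orientation): joint angles nearest the present ones, or None.
- get_state(): the state.
- grab_frame(name): name is "side" or "top" or "wrist"; returns a dict with "img" (384x512x3 uint8, red, green, blue), "fx", "fy", "cx", "cy" (pixels), "k1" (the pictures are not rectified: a ray, as slopes to the right and down, at radius r is drawn at 1 + k1 r^2 times it, then the intrinsics apply), "cam_to_world" (4x4, takes a point from camera to world coordinates); the wrist camera has in their place "T_tool_cam" (4x4, takes a point from camera to tool coordinates, whose origin is the TCP and whose axes are the flange's). Camera axes: x right, y down, z forward; pixel columns grow to the right and rows downward; lengths in m; the calibration is good to about 2 mm. A picture is of the moment at which its call begins: read the wrist's pose just before it. There is no depth.
A pose or a line that the arm cannot do raises MotionError and nothing moves.
- sign_off(): hands the job in; it is judged then, once.
Trained networks look in the newest picture that a camera, given by its name, has taken for a name from the list of things; names that differ only in an ending like _2 or _b are one class to them, and where a whole thing is asked for, a point or a joint stands for the part that bears it (a point fixed in the world has none). Each returns a list of dicts, best first, with "score" (0 to 1); they miss things now and then, are a little off and sometimes report something else, mostly with a low value. They report only what shows in the picture. A call takes as long as a camera call. They do not tell look-alikes from the thing itself.
- spot_in(camera, name): "centre" ([column, row] in pixels, amid what is visible of it).
- silhouettes(camera, name): "mask" (384x512 bool, what is visible of it) and "centre" ([column, row] in pixels, amid what is visible of it).
- tip_of(camera, name): "centre" ([column, row] in pixels: a listed point, or the origin of a listed thing).
The state is a dict: "clock": time; "q": joint angles; "joint_velocities": joint speeds; "tau": joint torques, N m; "position": TCP position; "eef_rot": TCP orientation; "contact_force": force on the tool from outside, world axes, zero at the start; "wrist_torque": the same for the moment, N m; "finger_gap": opening from 0.0 (shut) to 1.0 (fully open); "grasp_force": force on a finger pad.
Only numpy, scipy, OpenCV 4.12 (cv2) and the standard library are available. Lean on these libraries where they do the work, as an engineer would, in place of code of your own. Each camera call takes 0.05 s, during which the arm holds its last target. There are 200 camera calls.

## Working session

There is one attempt and no reset: what is moved stays moved. The work goes in short steps, each a Python script; the robot and the scene stay as the last script left them, time stands still between calls to the robot, and variables do not carry over. Pictures are saved under pics/ and viewed, at most 10 in all, crops included, and the job is handed in when it is done.

```bash
mkdir -p pics; ls; cat > h.py <<'E'
from cell import *
import numpy as np, cv2
from scipy.spatial.transform import Rotation as R
def cam(name):
    s=get_state(); f=grab_frame(name)
    if "cam_to_world" in f: T=np.array(f["cam_to_world"])
    else:
        W=np.eye(4); W[:3,:3]=R.from_rotvec(s["eef_rot"]).as_matrix(); W[:3,3]=s["position"]
        T=W@np.array(f["T_tool_cam"])
    f["T"]=T; return f
def ray(f,px):
    d=np.array([(px[0]-f["cx"])/f["fx"],(px[1]-f["cy"])/f["fy"]]); u=d.copy()
    for _ in range(20): u=d/(1+f["k1"]*(u@u))
    return f["T"][:3,3], f["T"][:3,:3]@np.array([u[0],u[1],1])
def at_z(f,px,z):
    o,d=ray(f,px); return o+d*(z-o[2])/d[2]
def proj(f,p):
    c=np.linalg.inv(f["T"])@np.append(p,1); u=c[:2]/c[2]; u=u*(1+f["k1"]*(u@u))
    return np.array([u[0]*f["fx"]+f["cx"],u[1]*f["fy"]+f["cy"]])
def save(f,n,crop=None,k=1):
    im=f["img"][:,:,::-1]
    if crop: im=im[crop[1]:crop[3],crop[0]:crop[2]]
    cv2.imwrite("pics/"+n,cv2.resize(im,None,fx=k,fy=k,interpolation=cv2.INTER_CUBIC))
def down(yaw):  # tool z down, tool y at angle yaw+90deg; tool x along yaw
    c,s=np.cos(yaw),np.sin(yaw)
    return R.from_matrix(np.array([[c,s,0],[s,-c,0],[0,0,-1]])).as_rotvec()
E
python3 - <<'E'
from h import *
print(get_state())
for n in("top","side"):
    f=cam(n); save(f,n+"0.png",k=1.5)
    print(n,f["T"].round(3).tolist(),f["fx"],f["k1"])
    for t,z in(("blue_blank_mid",.005),("red_blank_mid",.005),("nest",.046),("push_face",.059),("die",.1),("press",0),("carriage",.034),("bench_block",0),("steel_stamp",0)):
        print(t,[(np.round(r["centre"]).tolist(),round(r["score"],2),at_z(f,r["centre"],z).round(3).tolist()) for r in tip_of(n,t)])
    for r in silhouettes(n,"blue_blank_mid"):
        m=r["mask"]; print("sil",np.round(r["centre"]),round(r["score"],2),m.sum(),f["img"][m].mean(0).round())
E
```

```text
pics
{'clock': 0.0, 'q': array([ 1.15879256e+00,  3.26905492e-01, -1.93595057e-01,  1.05197068e+00,
        1.65209104e-05,  1.43661087e+00]), 'joint_velocities': array([ 0.00036803,  0.00046809,  0.00142421,  0.00023114, -0.00057515,
       -0.00256733]), 'tau': array([ 3.91222738e-04, -4.43394327e+01,  2.62441725e+01,  1.54892768e-02,
       -9.60123612e-05, -4.56589049e-06]), 'position': array([0.1505873 , 0.52838856, 0.23051848]), 'eef_rot': array([-4.34929037e-01, -3.11086750e+00,  2.52605590e-03]), 'contact_force': array([ 0.06370629, -0.00077205, -0.53277374]), 'wrist_torque': array([-0.05523663, -0.02979214,  0.03430663]), 'grasp_force': 0.0, 'finger_gap': 1.0009671513735743}
top [[0.015, -0.998, 0.054, 0.503], [-1.0, -0.015, -0.015, -0.131], [0.016, -0.053, -0.998, 1.279], [0.0, 0.0, 0.0, 1.0]] 433.6497348230174 -0.1371635500098431
blue_blank_mid [([334.0, 182.0], 0.91, [0.58, -0.376, 0.005]), ([291.0, 175.0], 0.75, [0.599, -0.248, 0.005]), ([351.0, 138.0], 0.71, [0.712, -0.426, 0.005])]
red_blank_mid [([330.0, 229.0], 0.6, [0.441, -0.364, 0.005])]
nest [([173.0, 190.0], 0.8
[... 911 characters left out ...]
.0], 0.71, [0.712, -0.416, 0.005]), ([221.0, 176.0], 0.25, [0.516, 0.027, 0.005])]
red_blank_mid [([252.0, 301.0], 0.64, [0.437, -0.365, 0.005])]
nest [([224.0, 145.0], 0.7, [0.555, 0.099, 0.046])]
push_face [([221.0, 178.0], 0.67, [0.497, -0.034, 0.059]), ([223.0, 146.0], 0.51, [0.547, 0.08, 0.059])]
die [([220.0, 95.0], 0.92, [0.606, 0.254, 0.1])]
press [([221.0, 121.0], 0.82, [0.605, 0.258, 0.0])]
carriage [([221.0, 149.0], 0.6, [0.545, 0.098, 0.034])]
bench_block [([317.0, 356.0], 0.97, [0.505, -0.532, 0.0])]
steel_stamp [([350.0, 323.0], 0.73, [0.603, -0.496, 0.0])]
sil [311. 281.] 0.92 576 [ 37.  40. 108.]
sil [369. 276.] 0.86 869 [ 24.  34. 110.]
sil [294. 243.] 0.56 439 [42. 92. 37.]
```

View pics/top0.png

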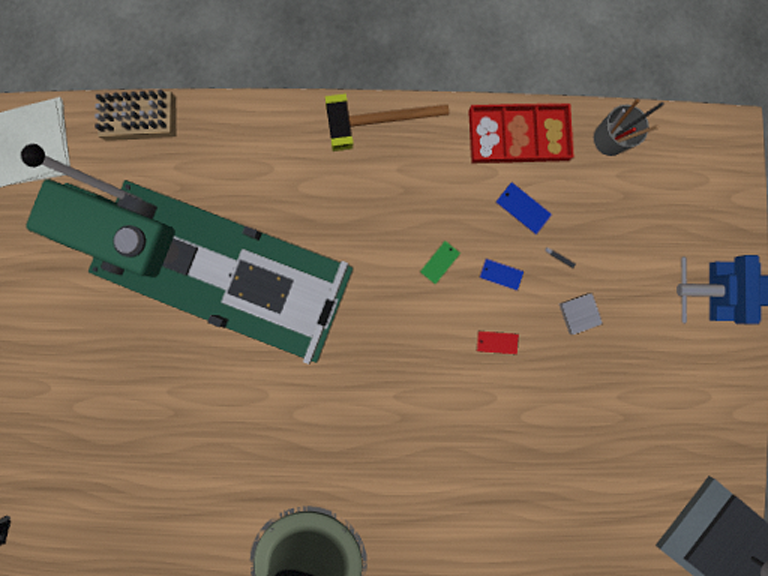

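```bash
python3 - <<'E'
from h import *
f=cam("side"); save(f,"sidecrop.png",(140,60,400,384),1.8)
for n in("top","side"):
    f=cam(n)
    for r in silhouettes(n,"blue_blank_mid"):
        c=cv2.findContours(r["mask"].astype(np.uint8),0,2)[0]; c=max(c,key=cv2.contourArea)[:,0]
        w=np.array([at_z(f,p,.005)[:2] for p in c.astype(float)],dtype=np.float32)
        ctr,(a,b),_=cv2.minAreaRect(w*1000)
        box=cv2.boxPoints(cv2.minAreaRect(w*1000)); e=[box[1]-box[0],box[2]-box[1]]; e=max(e,key=np.linalg.norm)
        print(n,np.round(r["centre"]),"ctr",np.round(ctr),"size",round(a),round(b),"yaw",round(float(np.degrees(np.arctan2(e[1],e[0]))%180),1))
E
```

```text
top [293. 173.] ctr [ 602. -255.] size 40 80 yaw 140.9
top [338. 183.] ctr [ 580. -374.] size 80 39 yaw 72.5
top [348. 139.] ctr [ 711. -420.] size 109 56 yaw 52.3
top [114. 164.] ctr [623. 306.] size 703 208 yaw 70.3
side [371. 274.] ctr [ 710. -417.] size 107 51 yaw 52.5
side [295. 241.] ctr [ 600. -252.] size 45 80 yaw 142.6
side [310. 282.] ctr [ 575. -376.] size 85 44 yaw 72.4
```

View pics/sidecrop.png

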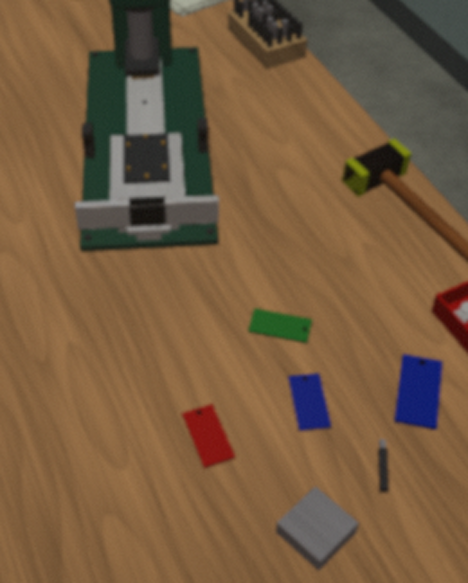

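The blues are the small one at top (335,182), 80x40 mm, and the large one at (349,139), about 108x55 mm. The green one is at (294,173). The small blue at (0.577,-0.375) fits, being neither green nor the larger, and the enlarged crop (small blue at ~(310,402)) confirms it. Next are wrist views over the nest and then the blank.

```bash
python3 - <<'E'
from h import *
movep([.35,.2,.33],down(np.radians(70)))
movep([.52,.03,.30],down(np.radians(70)))
sleep(.3)
f=cam("wrist"); print(np.round(f["T_tool_cam"],3).tolist(),f["fx"]); save(f,"w_nest.png",k=1.5)
for t,z in(("nest",.046),("push_face",.059),("carriage",.034),("die",.1),("press",0)):
    print(t,[(np.round(r["centre"]).tolist(),round(r["score"],2),at_z(f,r["centre"],z).round(4).tolist()) for r in tip_of("wrist",t)])
np.save("wn.npy",f["img"]); np.savez("wn.npz",**{k:v for k,v in f.items()})
movep([.56,-.40,.25],down(np.radians(72.5)))
sleep(.3)
f=cam("wrist"); save(f,"w_blank.png",k=1.2)
print([(r["centre"],r["score"],at_z(f,r["centre"],.005).round(4)) for r in tip_of("wrist","blue_blank_mid")])
for r in silhouettes("wrist","blue_blank_mid"):
    c=cv2.findContours(r["mask"].astype(np.uint8),0,2)[0]; c=max(c,key=cv2.contourArea)[:,0]
    w=np.array([at_z(f,p,.005)[:2] for p in c.astype(float)],dtype=np.float32)*1000
    ctr,s,_=cv2.minAreaRect(w); box=cv2.boxPoints(cv2.minAreaRect(w)); e=max([box[1]-box[0],box[2]-box[1]],key=np.linalg.norm)
    print(np.round(r["centre"]),np.round(ctr,1),np.round(s),np.degrees(np.arctan2(e[1],e[0]))%180,f["img"][r["mask"]].mean(0).round())
print(get_state()["clock"])
E
```

```text
[[-0.0, -0.957, -0.289, 0.074], [1.0, -0.0, 0.001, -0.001], [-0.001, -0.289, 0.957, -0.142], [0.0, 0.0, 0.0, 1.0]] 306.86841094788065
nest [([259.0, 103.0], 0.78, [0.5441, 0.0947, 0.046])]
push_face [([259.0, 211.0], 0.57, [0.4973, -0.0343, 0.059])]
carriage [([260.0, 105.0], 0.74, [0.5442, 0.092, 0.034])]
die []
press []
[([266.0, 137.7], 0.87, array([ 0.5783, -0.3768,  0.005 ])), ([373.5, 135.7], 0.76, array([ 0.7077, -0.4148,  0.005 ])), ([250.2, 24.1], 0.56, array([ 0.5986, -0.2487,  0.005 ]))]
[376. 137.] [ 709.9 -417.7] [104.  53.] 52.70947 [ 18.  58. 160.]
[266. 132.] [ 578.  -374.3] [80. 41.] 72.10943 [ 26.  64. 162.]
[252.  26.] [ 599.4 -251.9] [41. 81.] 142.78262 [ 50. 140.  71.]
6.4333
```

View pics/w_nest.png

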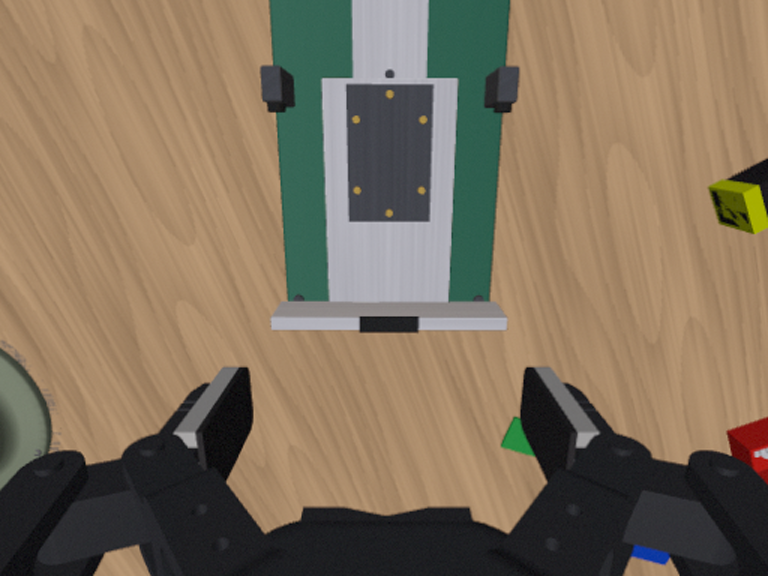

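View pics/w_blank.png

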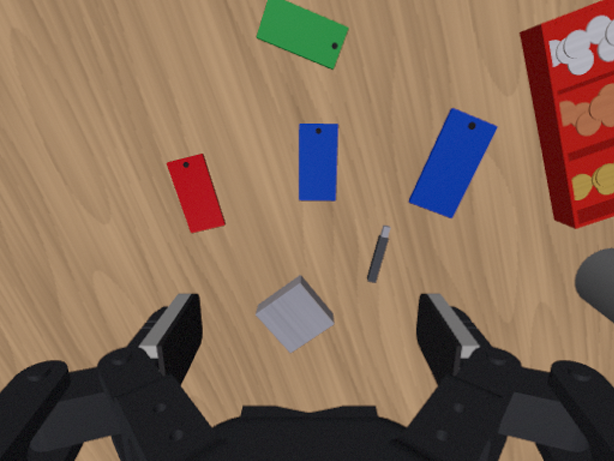

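The nest view shows six brass pins (enlarged px (390,94), (356,119), (423,120), (357,190), (421,190), (389,213)) and the push pad at (389,324). The blank view shows the small blue at (318,162), all clear around it. I'll fit the carriage pose from the pins, then grasp.

```bash
python3 - <<'E'
from h import *
f=dict(np.load("wn.npz"))
# pins refined by colour
im=f["img"].astype(int); m=((im[:,:,0]-im[:,:,2]>45)).astype(np.uint8); m[:, :225]=0; m[:,292:]=0; m[:55]=0; m[150:]=0
n,_,st,c=cv2.connectedComponentsWithStats(m); c=c[1:][st[1:,4]>=3]
gs=np.array([[390,94],[356,119],[423,120],[357,190],[421,190],[389,213]])/1.5
px=np.array([min(c,key=lambda q:np.linalg.norm(q-g)) if min(np.linalg.norm(c-g,axis=1))<4 else g for g in gs]); print(px.round(1).tolist())
W=np.array([at_z(f,p,.0505)[:2] for p in px])
M=np.array([[47,0],[28,27],[28,-27],[-28,27],[-28,-27],[-47,0]])/1000
mc=W.mean(0); A=M-M.mean(0);B=W-mc
th=np.arctan2((A[:,0]*B[:,1]-A[:,1]*B[:,0]).sum(),(A*B).sum())
print("nest",mc,np.degrees(th)); Rm=np.array([[np.cos(th),-np.sin(th)],[np.sin(th),np.cos(th)]])
print("resid mm",((B-A@Rm.T)*1000).round(1).tolist()); print("push",mc-.142*Rm[:,0]); np.save("nest.npy",[*mc,th])
y=np.radians(72.3); p=[.578,-.3755]
movep(p+[.09],down(y)); move_l(p+[.03],.12); t=move_l(p+[-.002],.04,until_force=8)
print("touch",t,get_state()["position"]); grab(30)
s=get_state(); print(s["finger_gap"],s["grasp_force"],s["contact_force"].round(1))
move_l(p+[.12],.12); sleep(.2)
s=get_state(); print(s["finger_gap"],s["grasp_force"],s["contact_force"].round(1),s["clock"])
f=cam("wrist"); save(f,"w_grasp.png",k=1.2)
E
```

```text
[[259.3, 62.4], [237.1, 79.1], [281.6, 79.4], [237.8, 126.4], [280.6, 126.4], [259.0, 141.6]]
nest [0.54470304 0.09460837] 69.95394425673246
resid mm [[-0.1, -0.1], [0.2, -0.0], [-0.2, -0.1], [0.2, 0.0], [0.1, 0.1], [-0.1, 0.0]]
push [ 0.49602894 -0.0387889 ]
touch False [ 0.57818992 -0.37565988 -0.00177097]
0.4552793399946349 32.86607321744668 [-0.2  0.6  4. ]
0.45308054678281046 30.21188735961914 [-0.2 -0.2 -0.1] 10.5833
```

View pics/w_grasp.png

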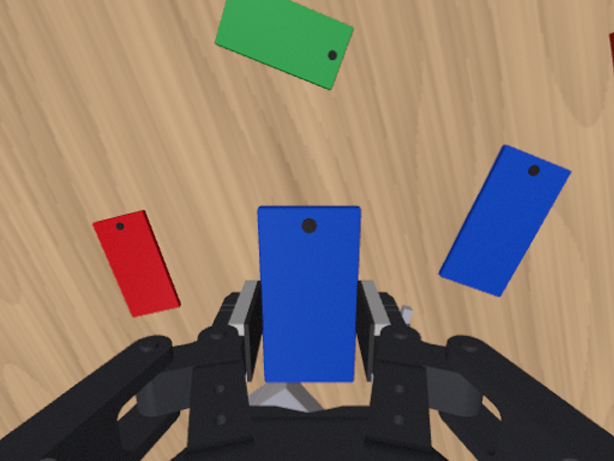

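The blue blank is held level and centred (front edge (309,206), rear (309,382)). I'll measure its offset in the grip, then place it.

```bash
python3 - <<'E'
from h import *
n=np.load("nest.npy"); y=n[2]; ux=np.array([np.cos(y),np.sin(y)])
f=cam("wrist"); s=get_state(); z=s["position"][2]+.0068
off=(at_z(f,[309/1.2,206/1.2],z)+at_z(f,[309/1.2,382/1.2],z))/2-s["position"]
L=np.linalg.norm(at_z(f,[309/1.2,206/1.2],z)-at_z(f,[309/1.2,382/1.2],z))
yb=np.radians(72.3); d=off[:2]@[np.cos(yb),np.sin(yb)]; e=off[:2]@[-np.sin(yb),np.cos(yb)]
print("len",L,"off along",d,"across",e)
d=np.clip(d,-.005,.005)
p=list(n[:2]-d*ux)
movep([.50,-.15,.20],down(y)); movep(p+[.14],down(y)); move_l(p+[.065],.12); sleep(.2)
t=move_l(p+[.0443],.02,until_force=5)
s=get_state(); print("touch",t,s["position"].round(4),s["contact_force"].round(1),p)
let_go(); sleep(.1); move_l(p+[.15],.15); 
b=n[:2]-.23*ux
movep(list(n[:2]-.10*ux)+[.25],down(y)); sleep(.2)
f=cam("wrist"); save(f,"w_placed.png",(150,0,370,220),2.7); print(get_state()["clock"])
print([(np.round(r["centre"]),round(r["score"],2),at_z(f,r["centre"],.051).round(4)) for r in tip_of("wrist","blue_blank_mid")])
print([(np.round(r["centre"]),round(r["score"],2),at_z(f,r["centre"],.059).round(4)) for r in tip_of("wrist","push_face")])
E
```

```text
len 0.07936394644341484 off along 0.002400847639679053 across 0.0009499932307383675
touch True [0.5436 0.0923 0.0448] [ 0.2 -0.2  5.5] [np.float64(0.5438800883080582), np.float64(0.09235296915418294)]
16.9417
[]
[(array([259., 205.]), 0.68, array([ 0.4954, -0.0386,  0.059 ]))]
```

View pics/w_placed.png

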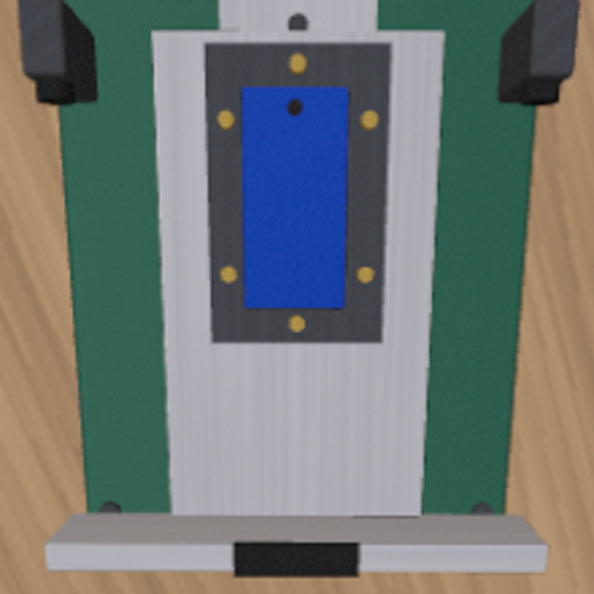

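The blank lies flat inside all six pins, dot towards the press. I'll push with the fingers shut, turned half round so that the wrist camera is away from the die.

```bash
python3 - <<'E'
from h import *
n=np.load("nest.npy"); y=n[2]; ux=np.array([np.cos(y),np.sin(y)])
q=lambda d,z: list(n[:2]+d*ux)+[z]
movep(q(-.20,.20),down(y+np.pi)); grab(20)
move_l(q(-.20,.043),.15); sleep(.2)
P=lambda: (get_state()["position"][:2]-n[:2])@ux
t=move_l(q(-.142-.011+.11,.043),.06,until_force=22); print(t,P(),get_state()["contact_force"].round(1))
if not t:
    t=move_l(q(-.142-.011+.185,.043),.035,until_force=25)
    s=get_state(); print(t,P(),s["contact_force"].round(1),s["wrist_torque"].round(2),s["clock"])
for c in("side",):
    f=cam(c); save(f,"s_push.png",(150,60,310,220),3.7)
    for m,z in(("nest",.046),("push_face",.059),("die",.1),("blue_blank_mid",.051)):
        print(m,[(np.round(r["centre"]),round(r["score"],2),at_z(f,r["centre"],z).round(3)) for r in tip_of(c,m)])
E
```

```text
False -0.04422392296993955 [-2.  -5.8  2.4]
True 0.00992580278692093 [ 0.6 -2.   0.8] [-0.23  0.05  0.03] 26.3167
nest [(array([221., 112.]), 0.92, array([0.605, 0.245, 0.046]))]
push_face [(array([220., 139.]), 0.61, array([0.55 , 0.113, 0.059]))]
die [(array([220.,  98.]), 0.76, array([0.6  , 0.239, 0.1  ]))]
blue_blank_mid [(array([371., 277.]), 0.95, array([ 0.682, -0.441,  0.051])), (array([295., 242.]), 0.82, array([ 0.576, -0.287,  0.051])), (array([349., 320.]), 0.61, array([ 0.584, -0.512,  0.051]))]
```

View pics/s_push.png

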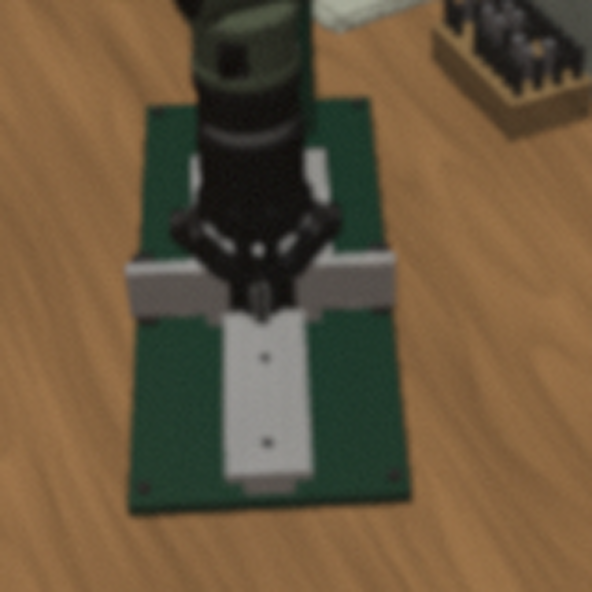

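The plate appears to be up against both stops (plate at (130–395,275)). I'll press once more slowly to seat it, then back off and check.

```bash
python3 - <<'E'
from h import *
n=np.load("nest.npy"); y=n[2]; ux=np.array([np.cos(y),np.sin(y)])
q=lambda d,z: list(n[:2]+d*ux)+[z]
P=lambda: (get_state()["position"][:2]-n[:2])@ux
p0=P(); t=move_l(q(p0+.010,.043),.01,until_force=20); s=get_state(); print(t,p0,P(),s["contact_force"].round(1))
sleep(.2); print(P(),get_state()["contact_force"].round(1))
move_l(q(P()-.05,.043),.08)
move_l(q(P(),.25),.2)
movep(q(-.20+.155,.22),down(y)); sleep(.2)   # camera towards press, 20 cm before home nest
f=cam("wrist"); save(f,"w_home.png",(110,0,410,230),2.6)
for m,z in(("nest",.046),("push_face",.059)):
    print(m,[(np.round(r["centre"]),round(r["score"],2),at_z(f,r["centre"],z).round(4)) for r in tip_of("wrist",m)])
print(get_state()["clock"])
E
```

```text
True 0.009835976879235302 0.009410584736727456 [-0.2 -1.3  4.8]
0.009422287897659554 [ 0.2 -0.6  5.7]
nest []
push_face [(array([257., 106.]), 0.56, array([0.5515, 0.1161, 0.059 ]))]
32.3583
```

View pics/w_home.png

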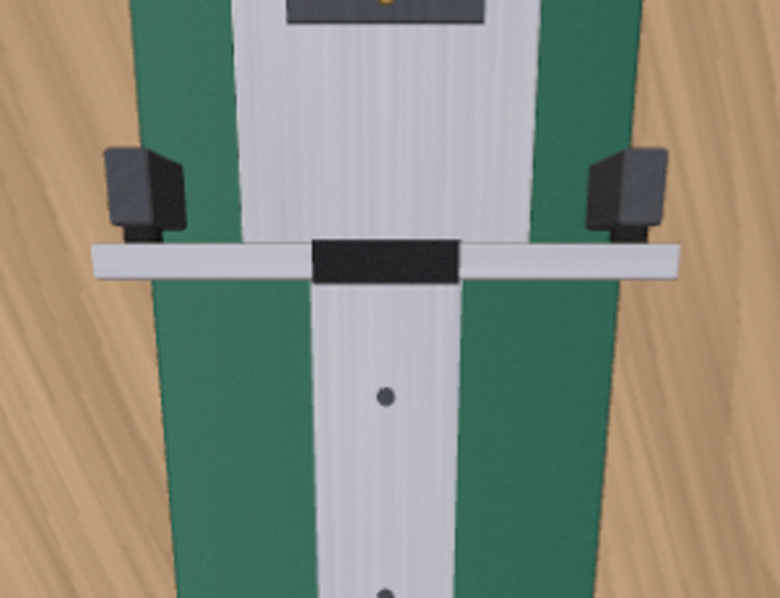

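The plate is square against both stops: plate ends at (95,262) and (680,262), tips at (143,235) and (628,235). The first push may have rebounded, so I'll press once more firmly and look along the plate from the side.

```bash
python3 - <<'E'
from h import *
n=np.load("nest.npy"); y=n[2]; ux=np.array([np.cos(y),np.sin(y)]); uy=np.array([-ux[1],ux[0]])
q=lambda d,z: list(n[:2]+d*ux)+[z]
P=lambda: (get_state()["position"][:2]-n[:2])@ux
movep(q(-.045,.20),down(y+np.pi)); move_l(q(-.045,.045),.15); move_l(q(-.004,.045),.1); sleep(.1)
t=move_l(q(.016,.045),.015,until_force=30); print(t,P(),get_state()["contact_force"].round(1))
move_l(q(-.05,.045),.1); move_l(q(-.05,.22),.2)
o=n[:2]+.163*ux
movep(list(o-.13*ux+.21*uy)+[.20],down(y-np.pi/2)); sleep(.2)
f=cam("wrist"); save(f,"w_gap.png",k=1.5); print(get_state()["clock"])
E
```

```text
False 0.010363034666068882 [ -5.8 -17.8   8.5]
41.5167
```

View pics/w_gap.png

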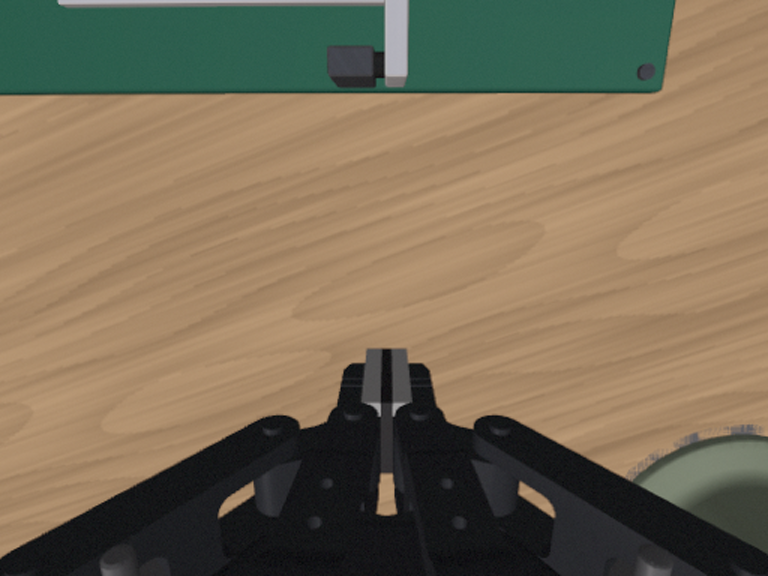

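The stop's rubber tip at (379,65) meets the plate's back at (386,65) with no gap. The last push stalled at 19 N, so the carriage is home, and the robot is clear.

```bash
python3 -c "
from h import *
print(sign_off())"
```

```text
the job is handed in; nothing more can be done
None
```

The blue blank was seen lying flat between the six pins before the push, the carriage is home with its plate on the stops, and the job is handed in at about 42 s; I took no picture of the blank after the push.

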